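# Square the ball nest and present the ball pan

## Robot

A 7-joint arm with a two-finger parallel gripper is mounted at the origin on the work surface. World frame = base frame: x ahead of the robot, y to its left, z up, the work surface at z = 0. Lengths are in m, angles in degrees, forces in N, time in s.
With the tool pointing down it reaches from about 0.425 to 0.95 m from the base axis. Payload 4.7 kg.
Tool frame: the origin (TCP) lies midway between the tips of the shut fingers; the grasp point (between the pads) lies 19 mm behind it; z points along the fingers, y is the line along which they close (so a half turn about z gives the same grasp; the last joint's range is limited). The gripper opens to 85 mm and grips with 20 to 120 N. Pads are 22 mm wide; open, the fingers measure 114 mm over their backs; the gripper's body (76 mm by 85 mm) begins 54 mm behind the grasp point. The pads swing forward as they close: fully open they stand 13 mm farther back than shut.
Start: joints at [71.052, 26.849, -2.785, 87.806, 1.381, 65.374, -4.715], TCP at [0.201, -0.644, 0.231] pointing down, gripper open.
Joint ranges: [-148.3, 148.3], [-19.14, 114.17], [-79.39, 73.82], [5.75, 140.21], [-59.74, 239.74], [12.07, 113.84], [-152.46, 152.46]. Speed limits (degrees/s): [147.25, 147.25, 180, 180, 180, 180, 180].

## Interface

Orientations are given as a 3x3 rotation matrix whose columns are the frame's x, y, z axes.
In Python, from bench import robot gives the robot as it stands. The module is installed in compiled form; this text tells all that it offers.
- The arm moves only by the tool play_rows, never from a script. Its argument "increments" is text: rows parted by semicolons, each of 7 numbers parted by spaces: the turn, a rotation vector about the tool's x, y, z in units of 6 degrees (1.0 is 6 degrees), then the shift along the tool's x, y, z in m, then the opening, from 0 (shut) to 1 (fully open). In form: rx ry rz dx dy dz grip; .... A call has 1 to 5 rows; each row is the pose to reach, as a shift and turn from the pose commanded when the call began, along the tool's axes at that moment; what a row does not reach only later rows make up. A row lasts 1/10 s, in which the tool goes at most 50 mm and 8.59 degrees, less where a joint would pass 70% of its speed; a pose out of reach is approached as far as the arm can. A call with a gripper value outside its range is refused whole. The fingers move at their own pace and stop on an object; "squeeze" is the grip in N (left out, the last holds). Time passes only in rows, so rows that repeat a pose let the fingers close. It gives the time, the measured TCP pose, the force, the opening and the grip force at its end, in the units of the state.
- robot.sense(): the state, without advancing time (a new reading comes with each control period).
- robot.get_image(name): name is "scene" or "side" or "wrist"; returns the picture (420x560x3 uint8, blue, green, red); there is no depth.
- robot.get_calibration(name): a dict with "fovy" (degrees; the focal length in pixels is half the picture's height over the tangent of half this angle, whatever the lens; pixels are square), "cx", "cy" (the principal point, pixels), "distortion" ([k1, k2, p1, p2, k3] as OpenCV has them; the pictures are not rectified), "R" (3x3) and "t" (3): a world point X has camera coordinates R X + t; the wrist camera has in their place "hand_eye" (4x4, takes a point from camera to tool coordinates, whose origin is the TCP and whose axes are the flange's). Camera axes: x right, y down, z forward; pixel columns grow to the right and rows downward; lengths in m; the calibration is good to about 2 mm. A picture is of the moment at which its call begins: read the wrist's pose just before it. get_calibration takes no time and is no camera call.
- robot.finish_job(): hands the job in; it is judged then, once.
Trained networks look in the newest picture that a camera, given by its name, has taken for a name from the list of things; names that differ only in an ending like _2 or _b are one class to them, and where a whole thing is asked for, a point or a joint stands for the part that bears it (a point fixed in the world has none). Each returns a list of dicts, best first, with "p" (0 to 1); they miss things now and then, are a little off and sometimes report something else, mostly with a low value. They report only what shows in the picture. A call takes as long as a camera call. They do not tell look-alikes from the thing itself.
- robot.masks_of(query, camera): "region" (420x560 bool, what is visible of it) and "bbox" ([left, top, right, bottom] in pixels, round what is visible of it).
The state is a dict: "clock": time; "q": joint angles; "qd": joint speeds; "effort": joint torques, N m; "ee_pos": TCP position; "orientation": TCP orientation; "force": force on the tool from outside, world axes, zero at the start; "torque": the same for the moment, N m; "opening": finger opening in m; "grasp_force": force on a finger pad.
Only numpy, scipy, OpenCV 4.12 (cv2) and the standard library are available. Lean on these libraries where they do the work, as an engineer would, in place of code of your own. Each camera call takes 0.05 s, during which the arm holds its last target. There are 200 camera calls.

## Task

Get the next golf ball ready for pad printing: push the black ball nest square and flush into the fence corner of the jig plate, so that it bears on both fences. Then lift the steel pan by its handle and, keeping it level, turn it a quarter turn so that its pouring lip points at the nest, in line with the end fence, and hold it there with the tip of the lip close above the nest's ring, the ball staying in the middle of the pan all the while and never touched by the gripper. Finish there, still holding the pan clear of everything else; leave the bottle, the can and the tape roll where they stand.

Things in the scene. Friction and masses are not known exactly. Their poses are not given: they have to be found in the camera images.
- pallet: fixed jig plate: T-slotted aluminium, 240 (its x) x 200 (its y) x 18 mm, flat on the table; origin at the centre of its underside, x roughly away from the robot, y to the left. Two steel fence bars, 18 mm wide, 22 mm above its top: the end fence along its whole +x edge, the side fence along its +y edge. Its -x and -y sides are open
- pallet_corner (a point): the inner corner of the two fences at the plate's top face (18 mm above the table), 102 mm in x and 82 mm in y from the plate's centre; axes as the plate's. The end fence's inner face is the plane x = 0 of this point, the side fence's is y = 0; the nest belongs at negative x and y
- nest: loose ball nest on the jig plate: black acetal block 84 (its x) x 60 (its y) x 32 mm high, 0.2 to 0.35 kg; origin at the centre of its underside, z up. On its top a ring 34 mm across, 6 mm high. Starts 20 to 65 mm short of each fence, up to 0.3 rad askew. Flush, its x lies along the plate's x and its centre is 42 mm from the end fence and 30 mm from the side fence
- nest_cup (a point): centre of the nest ring's upper rim, 38 mm above the nest's underside, on its centre
- pan: loading pan, 0.2 kg, loose on the table right of the jig plate: round bright steel dish 127 mm across, rim 24 mm high, floor 3 mm high at the centre, rising 5 degrees from 8 mm radius to 17 degrees near the wall. Origin at the centre of its underside, z up; a 55 mm wide pouring lip at its +x (starts roughly away from the robot), a straight wooden handle at its -x
- pan_center (a point): centre of the pan's floor, 3 mm above its underside
- pan_lip (a point): tip of the pouring lip, 96 mm along the pan's +x from its centre and 13.5 mm above its underside
- pan_grip (a point): where to hold the handle, 115 mm from the pan's centre along its -x, 32 mm above its underside. The handle is a level bar 16 mm wide (pan's y), 20 mm high (22 to 42 mm above the pan's underside), 85 to 195 mm from the centre: fingers closing along the pan's y hold it from above
- ball: the white golf ball, 42.7 mm across, 46 g, lying loose in the middle of the pan; it rolls freely. Use ball_center for its place
- ball_center (a point): centre of the golf ball, 21.35 mm above the pan's floor at the start
- solvent: bystander: clear bottle with red cap, 66 mm across, 180 mm high; origin under its centre
- ink_can: bystander: metal ink can, 86 mm across, 85 mm high; origin under its centre
- tape: bystander: roll of tape lying flat, 110 mm across, 25 mm high; origin under its centre
There are look-alikes about, which are no part of the job. Of the things shaped like the ball, the white one is meant.

How it is judged (in metres and radians):
On the way, in this order (a step that is already met when the one before it is completed fails the run):
1. the nest stands square and flush in the fence corner, the pan still on the table (x of nest in the frame of pallet_corner above -0.0445 m and y of nest in the frame of pallet_corner above -0.0325 m and angle between the x axis of nest and the x axis of pallet, either way round below 0.03 rad and height (world z) of pan below 0.01 m), for 0.2 s.
2. the pan is lifted off the table with the ball in its middle (height (world z) of pan_center above 0.028 m and contact force between the fingers and pan above 2 N and horizontal distance between ball_center and pan_center below 0.025 m), for 0.2 s.
At the end, for the whole second after the job is handed in: Nest within 2.5 mm of both fences, square to 1.7 deg; pan held still by the gripper alone, level to 5 deg, lip along the end fence (plate's y) to 8 deg, its tip within 25 mm sideways of the nest's ring centre and 5 to 60 mm above it; ball within 15 mm of the pan's centre (x of nest in the frame of pallet_corner above -0.0445 m and y of nest in the frame of pallet_corner above -0.0325 m and angle between the x axis of nest and the x axis of pallet, either way round below 0.03 rad and contact force between the fingers and pan above 2 N and contact force between pan and nest below 0.2 N and contact force between pan and pallet below 0.2 N and angle between pan's own z axis and vertical below 0.087 rad and linear speed of pan below 0.03 m/s and angle between the x axis of pan and the y axis of pallet, either way round below 0.14 rad and horizontal distance between pan_lip and nest_cup below 0.025 m and z of pan_lip in the frame of nest_cup between 0.005 and 0.06 m and horizontal distance between ball_center and pan_center below 0.015 m and contact force between ball and pan above 0.1 N); the arm keeps its last pose, push and grip.
It fails at once if the ball rolls more than 25 mm from the middle of the pan (horizontal distance between ball_center and pan_center above 0.025 m).
It fails at once if the pan is tipped more than 10 degrees (angle between pan's own z axis and vertical above 0.175 rad).
It fails at once if the gripper touches the ball (contact force between any of the fingers, the arm and ball above 0.1 N).
It fails at once if a bystander is moved by more than 30 mm (distance of any of solvent, ink_can, tape from where it was at the start of the episode above 0.03 m).
It also fails if it takes over 70 s, if anything falls off the work surface, if the arm or the gripper's body presses on something with over 40 N, if the wrist force passes 120 N, or if a joint passes its speed limit or range.

## Working session

There is one attempt and no reset: what is moved stays moved. The work goes in short steps, Python scripts to look and compute and a tool call to move; the robot and the scene stay as the last step left them, time stands still between calls to the robot, and variables do not carry over. Pictures are saved under pics/ and viewed, at most 10 in all, crops included, and the job is handed in when it is done.

Besides the shell and the picture viewer there is one more tool, called after ">>>" as name(argument=value, ...) on one line, values as JSON. play_rows: Moves the arm, as the interface text tells. Its arguments: {"type":"object","properties":{"increments":{"type":"string"},"squeeze":{"type":"number"}},"required":["increments"]}

```bash
mkdir -p pics
cat > h.py <<'E'
import numpy as np, cv2
from bench import robot
def cam(n):
    c=robot.get_calibration(n); f=210/np.tan(np.radians(c["fovy"])/2)
    K=np.array([[f,0,c["cx"]],[0,f,c["cy"]],[0,0,1]]); D=np.array(c["distortion"],float)
    if "R" in c: R=np.array(c["R"]);t=np.array(c["t"]).ravel()
    else:
        s=robot.sense(); H=np.array(c["hand_eye"]); T=np.eye(4);T[:3,:3]=np.array(s["orientation"]);T[:3,3]=s["ee_pos"]
        M=np.linalg.inv(T@H); R=M[:3,:3];t=M[:3,3]
    return K,D,R,t
def proj(n,X,C=None):
    K,D,R,t=C or cam(n); return cv2.projectPoints(np.array(X,float).reshape(-1,1,3),cv2.Rodrigues(R)[0],t,K,D)[0].reshape(-1,2)
def ray(n,uv,z,C=None):
    K,D,R,t=C or cam(n); p=cv2.undistortPoints(np.array(uv,float).reshape(-1,1,2),K,D).reshape(-1,2)
    d=np.c_[p,np.ones(len(p))]@R; o=-R.T@t; return o+d*((z-o[2])/d[:,2])[:,None]
E
python3 - <<'E'
from h import *
s=robot.sense(); print({k:np.round(v,3).tolist() for k,v in s.items()})
for n in("scene","side","wrist"):
    im=robot.get_image(n); cv2.imwrite(f"pics/{n}0.png",im)
    for q in("nest","pan","ball","pallet","solvent","ink_can","tape"):
        for m in robot.masks_of(q,n): 
            if m["p"]>.2:
                ys,xs=np.nonzero(m["region"]);print(n,q,round(m["p"],2),np.round(m["bbox"]),round(xs.mean()),round(ys.mean()),len(xs))
    c=cam(n);print(-c[2].T@c[3], c[2][2])
a=cv2.imread("pics/scene0.png");b=cv2.imread("pics/side0.png");
E
```

```text
{'clock': 0.0, 'q': [71.052, 26.898, -2.785, 87.874, 1.38, 65.375, -4.714], 'qd': [-0.023, 0.089, -0.083, 0.001, -0.065, 0.056, 0.04], 'effort': [-0.0, -51.031, -0.047, -23.771, 0.011, 0.007, 0.0], 'ee_pos': [0.2, -0.644, 0.23], 'orientation': [[0.955, 0.297, -0.001], [0.297, -0.955, 0.002], [-0.0, -0.002, -1.0]], 'force': [0.032, 0.936, 0.901], 'torque': [0.049, -0.006, -0.045], 'grasp_force': 0.0, 'opening': 0.085}
scene nest 0.64 [122. 209. 163. 284.] 139 250 2010
scene nest 0.58 [373. 160. 405. 188.] 391 172 865
scene pan 0.8 [191. 154. 251. 250.] 220 212 2176
scene pan 0.37 [212. 200. 228. 223.] 220 210 260
scene ball 0.8 [214. 201. 228. 223.] 220 210 265
scene ball 0.58 [266. 201. 282. 216.] 272 208 266
scene ball 0.58 [261. 168. 279. 186.] 268 177 239
scene pallet 0.63 [336. 130. 440. 211.] 387 173 5089
scene solvent 0.71 [121. 210. 163. 284.] 139 250 1997
scene ink_can 0.77 [315. 232. 357. 289.] 334 261 1857
scene tape 0.62 [ 95. 198. 146. 241.] 116 217 1092
[ 1.34749108 -0.21834297  0.8599058 ] [-0.65859489  0.14075978 -0.73921543]
side nest 0.84 [282. 274. 318. 306.] 300 290 1112
side pan 0.89 [264. 190. 358. 214.] 300 199 881
side ball 0.66 [316. 217. 327. 228.] 323 222 154
side ball 0.59 [277. 210. 295. 226.] 286 219 176
side pallet 0.84 [253. 254. 372. 344.] 315 303 6369
side solvent 0.81 [248. 131. 273. 183.] 260 160 791
side ink_can 0.87 [199. 210. 232. 251.] 214 231 1183
side tape 0.91 [289. 160. 321. 178.] 304 169 481
[0.54232214 0.94221835 0.67879872] [ 0.06662217 -0.84835633 -0.52521712]
[ 0.2649733  -0.62471145  0.3739828 ] [-0.25339159 -0.07830975 -0.96418893]
```

View pics/scene0.png

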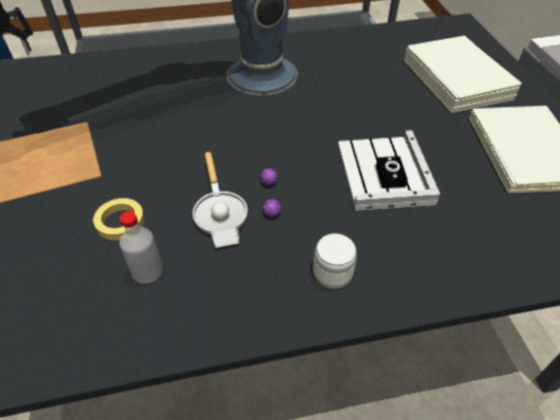

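View pics/side0.png

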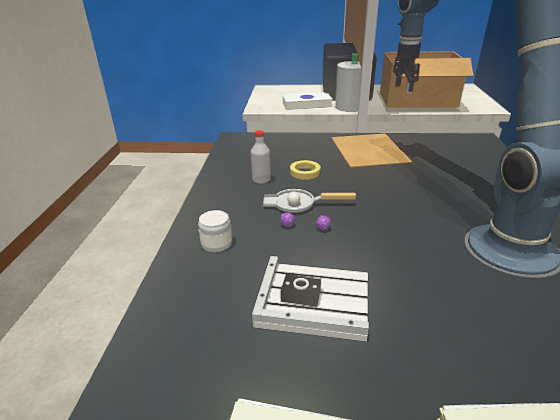

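Scene picture: the black nest with a white ring is at (392,172) on the plate, and the pan is at (220,212) with its handle up at (210,165). The white ball is at (220,210). The look-alikes are the purple balls at (272,208) and (268,177), and the network's false "nest" at (139,250), which is the bottle. I choose the white ball in the pan and the black block on the plate. The side picture agrees: nest (300,290), pan (295,200).

```bash
cat > fit.py <<'E'
from h import *
from scipy.optimize import minimize
def box(x0,x1,y0,y1,z0,z1): return [(x,y,z) for x in(x0,x1) for y in(y0,y1) for z in(z0,z1)]
def circ(r,z,x=0): return [(x+r*np.cos(a),r*np.sin(a),z) for a in np.linspace(0,2*np.pi,40)]
M={"pallet":[box(-.12,.12,-.1,.1,0,.018),box(.102,.12,-.1,.1,.018,.04),box(-.12,.12,.082,.1,.018,.04)],
"nest":[box(-.042,.042,-.03,.03,0,.032),circ(.017,.038)+circ(.017,.032)],
"pan":[circ(.0635,.024)+circ(.05,.002),box(.06,.096,-.0275,.0275,.0135,.016),box(-.195,-.085,-.008,.008,.022,.042),box(-.09,-.06,-.004,.004,.02,.03)],
"tape":[circ(.055,0)+circ(.055,.025)],"ink_can":[circ(.043,0)+circ(.043,.085)],"solvent":[circ(.033,0)+circ(.033,.12)+circ(.012,.17)]}
def sil(parts,x,y,a,z,n,C):
    im=np.zeros((420*2,560*2),np.uint8);c,s=np.cos(a),np.sin(a)
    for p in parts:
        p=np.array(p);q=np.c_[c*p[:,0]-s*p[:,1]+x,s*p[:,0]+c*p[:,1]+y,p[:,2]+z]
        cv2.fillConvexPoly(im,cv2.convexHull((proj(n,q,C)*2*16).astype(np.int32)),1,shift=4)
    return im
def fit(name,masks,x0,z,fixa=False):
    # masks: {cam:(mask,C)}
    big={n:(cv2.resize(m.astype(np.uint8),None,fx=2,fy=2,interpolation=0),C) for n,(m,C) in masks.items()}
    def cost(v):
        s=0
        for n,(m,C) in big.items():
            k=sil(M[name],v[0],v[1],v[2] if len(v)>2 else 0,z,n,C); s+=1-(k&m).sum()/(k|m).sum()
        return s/len(big)
    x0=x0[:2] if fixa else x0
    best=None
    for da in ((0,) if fixa else(-.25,0,.25)):
        v=np.array(x0,float); 
        if not fixa:v[2]+=da
        S=[v]+[v+d for d in (np.diag([.02,.02,.15])[:len(v),:len(v)])]
        r=minimize(cost,v,method="Nelder-Mead",options=dict(initial_simplex=S,maxfev=300,xatol=1e-4,fatol=1e-5))
        if best is None or r.fun<best.fun:best=r
    return best
E
cat > m.py <<'E'
from fit import *
cams=[n for n in("scene","side")];C={n:cam(n) for n in cams}
for n in cams: robot.get_image(n)
r0={}
for q,z,g in(("pallet",0,"scene"),("nest",.018,"side"),("pan",0,"scene"),("tape",0,"side"),("ink_can",0,"side"),("solvent",0,"side")):
    ms={}
    for n in cams:
        L=[m for m in robot.masks_of(q,n) if m["p"]>.2]
        if q=="nest" and n=="scene": L=[m for m in L if m["bbox"][0]>300]
        if L: ms[n]=(L[0]["region"],C[n])
    m=ms[g][0];ys,xs=np.nonzero(m);g0=ray(g,[[xs.mean(),ys.mean()]],z+.01,C[g])[0]
    for sel in ([cams,["scene"],["side"]] if q in("pallet","nest","pan") else [cams]):
        mm={n:ms[n] for n in sel if n in ms}
        if mm:
            r=fit(q,mm,[g0[0],g0[1],0.],z,q in("tape","ink_can","solvent"));print(q,list(mm),np.round(r.x,4),round(r.fun,3))
for n,uv in (("scene",(220,210.5)),): print("ball",ray(n,[uv],.0244,C[n]))
E
python3 m.py
python3 -c "
import cv2
a=cv2.imread('pics/scene0.png')[120:300,180:450]
cv2.imwrite('pics/c1.png',cv2.resize(a,None,fx=2.9,fy=2.9,interpolation=2))"
```

```text
pallet ['scene', 'side'] [ 0.5256  0.2295 -0.1151] 0.188
pallet ['scene'] [ 0.5275  0.2288 -0.1151] 0.189
pallet ['side'] [ 0.525   0.2294 -0.1097] 0.184
nest ['scene', 'side'] [ 0.5557  0.2328 -0.1423] 0.059
nest ['scene'] [ 0.5572  0.2315 -0.178 ] 0.046
nest ['side'] [ 0.5551  0.2344 -0.1239] 0.034
pan ['scene', 'side'] [ 0.5924 -0.2026  0.0337] 0.223
pan ['scene'] [ 0.5931 -0.2029  0.0345] 0.154
pan ['side'] [ 0.5903 -0.1982  0.0152] 0.273
tape ['scene', 'side'] [ 0.5573 -0.4327] 0.277
ink_can ['scene', 'side'] [0.7949 0.0151] 0.072
solvent ['scene', 'side'] [ 0.7096 -0.3776] 0.137
ball [[ 0.59034706 -0.20339909  0.0244    ]]
```

View pics/c1.png

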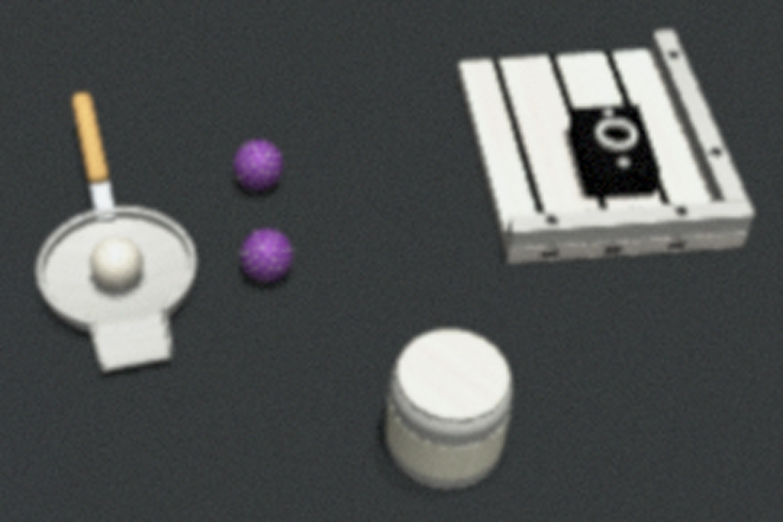

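The close crop shows the black nest with its ring at (617,133), about 30 and 45 mm short of the fences. The white ball is in the middle of the pan at (116,262), and the purple ones lie outside it. First I move toward the plate for a wrist look.

>>> play_rows(increments="-0 0 -2 0.04 -0.025 -0.01 0.5; 0 0 -4 0.08 -0.05 -0.02 0.5; 0 0 -5 0.12 -0.075 -0.03 0.5; 0 0 -6 0.16 -0.1 -0.035 0.5; 0 0 -7 0.2 -0.123 -0.04 0.5")

```text
clock: 2.4
ee_pos: [0.3561, -0.466, 0.2721]
orientation: [[0.506, 0.863, 0.001], [0.863, -0.506, -0.001], [-0.001, 0.001, -1.0]]
force: [0.1, -0.5, 0.1]
opening: 0.0426
grasp_force: 0.0
```

```bash
cat > go.py <<'E'
import sys
from h import *
from scipy.spatial.transform import Rotation as Ro
def go(x,y,z,yaw):
    s=robot.sense();O=np.array(s["orientation"])
    c,n=np.cos(yaw),np.sin(yaw);T=np.array([[c,n,0],[n,-c,0],[0,0,-1]])
    d=O.T@(np.array([x,y,z])-s["ee_pos"]);r=Ro.from_matrix(O.T@T).as_rotvec(degrees=True)/6
    print("t",round(s["clock"],2),"pos",np.round(s["ee_pos"],4),"yaw",round(np.arctan2(O[1,0],O[0,0]),4),"q7",round(s["q"][6],1),"F",np.round(s["force"],1),"\n  rot",np.round(r,2),"shift",np.round(d,4))
if __name__=="__main__": go(*map(float,sys.argv[1:]))
E
python3 go.py .52 .17 .33 1.46
```

```text
t 2.4 pos [ 0.3561 -0.466   0.2721] yaw 1.0406 q7 13.3 F [ 0.1 -0.5  0.1] 
  rot [ 0.01  0.01 -4.  ] shift [ 0.6315 -0.1802 -0.0584]
```

>>> play_rows(increments="0 0 -1 0.05 0 -0.01 0.5; 0 0 -2 0.1 0 -0.02 0.5; 0 0 -3 0.15 0 -0.03 0.5; 0 0 -4 0.2 0 -0.04 0.5; 0 0 -4 0.25 0 -0.05 0.5")

```text
clock: 2.9
ee_pos: [0.4809, -0.2551, 0.3211]
orientation: [[0.115, 0.993, 0.001], [0.993, -0.115, -0.001], [-0.001, 0.001, -1.0]]
force: [1.3, -0.9, 0.5]
opening: 0.043
grasp_force: 0.0
```

```bash
python3 go.py .53 .17 .33 1.46
```

```text
t 2.9 pos [ 0.4809 -0.2551  0.3211] yaw 1.4551 q7 11.0 F [ 1.3 -0.9  0.5] 
  rot [ 0.01  0.01 -0.05] shift [ 4.279e-01 -3.000e-04 -9.200e-03]
```

>>> play_rows(increments="0 0 0 0.05 0 -0.002 0.5; 0 0 0 0.1 0 -0.004 0.5; 0 0 0 0.15 0 -0.006 0.5; 0 0 0 0.2 0 -0.008 0.5; 0 0 0 0.25 0 -0.009 0.5")

```text
clock: 3.4
ee_pos: [0.5094, -0.0069, 0.3299]
orientation: [[0.117, 0.993, 0.001], [0.993, -0.117, -0.001], [-0.001, 0.001, -1.0]]
force: [1.1, -0.6, 1.2]
opening: 0.0429
grasp_force: 0.0
```

>>> play_rows(increments="0 0 0 0.05 0 0 0.5; 0 0 0 0.1 0 0 0.5; 0 0 0 0.14 0 0 0.5; 0 0 0 0.15 0 0 0.5; 0 0 0 0.15 0 0 0.5")

```text
clock: 3.9
ee_pos: [0.5266, 0.1421, 0.3293]
orientation: [[0.113, 0.994, -0.0], [0.994, -0.113, 0.0], [0.0, -0.0, -1.0]]
force: [0.4, -0.6, -0.4]
opening: 0.0424
grasp_force: 0.0
```

```bash
cat > w.py <<'E'
import sys
from fit import *
im=robot.get_image("wrist"); C=cam("wrist"); cv2.imwrite(f"pics/{sys.argv[1]}.png",im)
c=np.array([.636,.2997])
for q,z,x0 in(("pallet",0,[.526,.23,-.112]),("nest",.018,[.5557,.2335,-.14])):
    L=robot.masks_of(q,"wrist")
    for m in L[:2]:
        mm=m["region"]
        if q=="pallet": mm=cv2.morphologyEx(mm.astype(np.uint8),cv2.MORPH_CLOSE,np.ones((61,61)))
        r=fit(q,{"wrist":(mm,C)},x0,z);print(q,round(m["p"],2),m["bbox"],np.round(r.x,4),round(r.fun,3))
E
python3 go.py .53 .17 .33 1.46; python3 w.py w1
```

```text
t 3.9 pos [0.5266 0.1421 0.3293] yaw 1.4576 q7 -35.5 F [ 0.4 -0.6 -0.4] 
  rot [-0.   -0.   -0.02] shift [ 0.0281  0.0002 -0.0006]
pallet 0.85 [181.4, 25.8, 364.2, 185.5] [ 0.5265  0.226  -0.112 ] 0.154
pallet 0.21 [314.8, 332.1, 339.0, 345.3] [ 0.526  0.23  -0.362] 1.0
nest 0.65 [263.6, 79.4, 330.2, 132.4] [ 0.5555  0.2257 -0.1409] 0.028
```

View pics/w1.png

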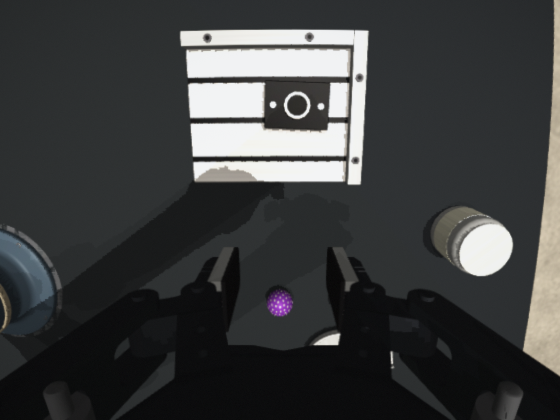

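Run:
```python
from h import *
from scipy.optimize import least_squares
C=cam("wrist")
P=np.array([(-.12,.1,.04),(.12,.1,.04),(.12,-.1,.04),(-.12,-.1,.018)]);U=np.array([(180,31),(368,31),(361,185),(194,183)])
def f(v):
    c,s=np.cos(v[2]),np.sin(v[2]);Q=np.c_[c*P[:,0]-s*P[:,1]+v[0],s*P[:,0]+c*P[:,1]+v[1],P[:,2]];return (proj("wrist",Q,C)-U).ravel()
r=least_squares(f,[.526,.228,-.11]);print(r.x,r.fun)
x,y,a=r.x;R=np.array([[np.cos(a),-np.sin(a)],[np.sin(a),np.cos(a)]])
c=R@[.102,.082]+[x,y];print("corner",c)
n=np.array([.5555,.2257]);print("nest in corner",R.T@(n-c))
for p in([-.072,-.125],[-.072,-.06-.014],[-.15,-.03],[-.084-.01,-.03]):print(p,R@p+c)
```

```text
[ 0.52667623  0.22077407 -0.11978696] [-0.16179109  0.6108011   0.48108776 -0.2883188  -0.61502248  0.0571793
  0.30323449 -0.48706347]
corner [0.63774437 0.28999739]
nest in corner [-0.07397143 -0.0736649 ]
[-0.072, -0.125] [0.55132273 0.17449718]
[-0.072, -0.074] [0.55741726 0.22513172]
[-0.15, -0.03] [0.48523423 0.27813747]
[-0.094, -0.03] [0.54083294 0.27144543]
```

>>> play_rows(increments="0 0 0.06 0.01 0.008 0.05 0.5; 0 0 0.06 0.02 0.016 0.098 0.5; 0 0 0.06 0.025 0.019 0.146 0.5; 0 0 0.06 0.025 0.019 0.194 0.5; 0 0 0.06 0.025 0.019 0.242 0.5")

```text
clock: 4.55
ee_pos: [0.5494, 0.1601, 0.0856]
orientation: [[0.127, 0.992, 0.001], [0.992, -0.127, -0.001], [-0.001, 0.001, -1.0]]
force: [1.5, -0.3, -0.4]
opening: 0.0428
grasp_force: 0.0
```

>>> play_rows(increments="0 0 0 0 0 0.03 0.5; 0 0 0 0 0 0.05 0.5; 0 0 0 0 0 0.06 0.5; 0 0 0 0 0 0.064 0.5; 0 0 0 0 0 0.064 0.5")

```text
clock: 5.05
ee_pos: [0.5494, 0.1621, 0.0237]
orientation: [[0.124, 0.992, 0.001], [0.992, -0.124, -0.0], [-0.0, 0.001, -1.0]]
force: [-0.2, -0.8, 0.2]
opening: 0.0429
grasp_force: 0.0
```

```bash
python3 go.py .5574 .2251 .022 1.451; python3 -c "
from h import *
a=robot.get_image('side')[240:360,220:400];cv2.imwrite('pics/s2.png',cv2.resize(a,None,fx=4,fy=4,interpolation=2))"
```

```text
t 5.05 pos [0.5494 0.1621 0.0237] yaw 1.4461 q7 -52.7 F [-0.2 -0.8  0.2] 
  rot [ 0.01  0.   -0.05] shift [0.0635 0.0001 0.0017]
```

View pics/s2.png

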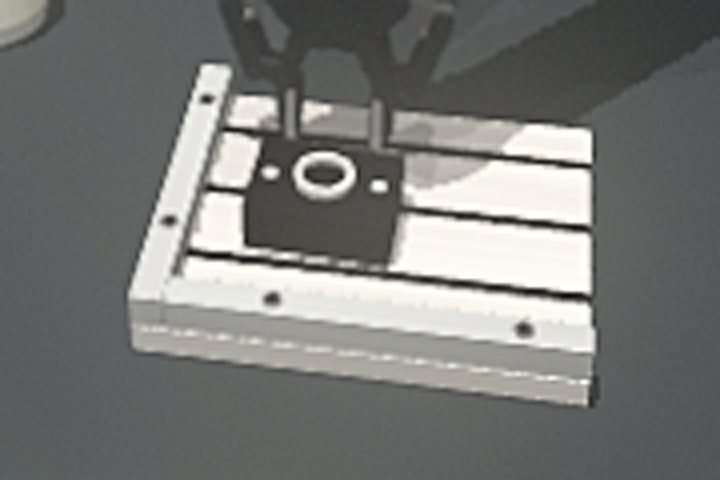

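The crop shows both fingers standing just behind the nest's -y face, at (290,115) and (378,120), roughly centred on it. Next I push toward the side fence.

>>> play_rows(increments="0 0 -0.05 0.01 0 0.001 0.5; 0 0 -0.05 0.02 0 0.001 0.5; 0 0 -0.05 0.03 0 0.001 0.5; 0 0 -0.05 0.04 0 0.001 0.5; 0 0 -0.05 0.05 0 0.001 0.5")

```text
clock: 5.6
ee_pos: [0.5551, 0.2128, 0.0225]
orientation: [[0.118, 0.993, 0.0], [0.993, -0.118, -0.001], [-0.001, 0.0, -1.0]]
force: [0.0, -2.2, 1.6]
opening: 0.0426
grasp_force: 1.7
```

>>> play_rows(increments="0 0 0 0.004 0 0 0.5; 0 0 0 0.008 0 0 0.5; 0 0 0 0.012 0 0 0.5; 0 0 0 0.014 0 0 0.5; 0 0 0 0.014 0 0 0.5")

```text
clock: 6.1
ee_pos: [0.5565, 0.2272, 0.0222]
orientation: [[0.117, 0.993, 0.0], [0.993, -0.117, 0.001], [0.001, 0.0, -1.0]]
force: [-0.1, -0.8, -0.2]
opening: 0.0429
grasp_force: 0.2
```

>>> play_rows(increments="0 0 0 0.002 0 0 0.5; 0 0 0 0.004 0 0 0.5; 0 0 0 0.006 0 0 0.5; 0 0 0 0.008 0 0 0.5; 0 0 0 0.008 0 0 0.5")

```text
clock: 6.6
ee_pos: [0.5574, 0.234, 0.0222]
orientation: [[0.118, 0.993, -0.0], [0.993, -0.118, -0.001], [-0.001, -0.0, -1.0]]
force: [-0.3, -3.1, 0.6]
opening: 0.0425
grasp_force: 1.5
```

>>> play_rows(increments="0 0 0 0.002 0 0 0.5; 0 0 0 0.004 0 0 0.5; 0 0 0 0.005 0 0 0.5; 0 0 0 0.005 0 0 0.5; 0 0 0 0.005 0 0 0.5")

```text
clock: 7.1
ee_pos: [0.5574, 0.234, 0.0221]
orientation: [[0.12, 0.993, -0.003], [0.993, -0.12, -0.009], [-0.01, -0.002, -1.0]]
force: [-2.7, -12.0, 8.3]
opening: 0.0426
grasp_force: 6.2
```

```bash
python3 go.py .5574 .2251 .022 1.451; python3 -c "
from h import *
a=robot.get_image('side')[240:360,220:400];cv2.imwrite('pics/s3.png',cv2.resize(a,None,fx=4,fy=4,interpolation=2))"
```

```text
t 7.1 pos [0.5574 0.234  0.0221] yaw 1.451 q7 -58.1 F [ -2.7 -12.    8.3] 
  rot [-0.02  0.09 -0.  ] shift [-0.0088  0.001   0.0002]
```

View pics/s3.png

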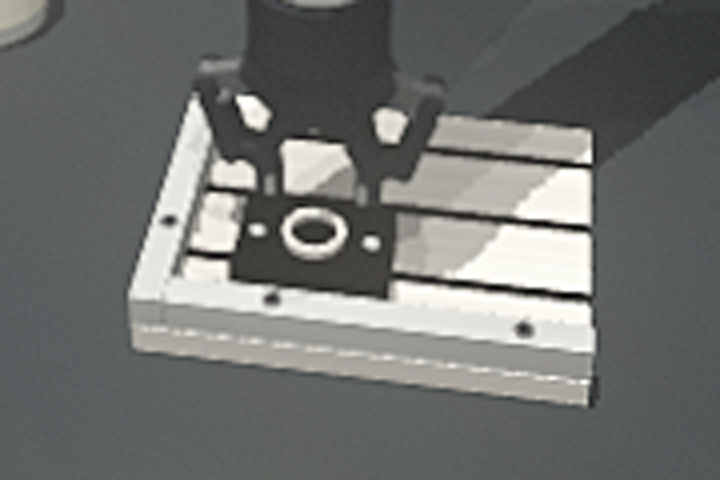

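The nest now lies flush along the side fence: its front edge at (310,285) meets the fence, and the force rose to 12 N. Next I go round to its -x side with the fingers shut, keeping the same tool heading.

>>> play_rows(increments="0 0 0 -0.015 0 0 0.5; 0 0 0 -0.03 0 -0.01 0.3; 0 0 0 -0.03 -0.02 -0.055 0; 0 0 0 -0.01 -0.05 -0.065 0; 0 0 0 0.02 -0.075 -0.065 0")

```text
clock: 7.65
ee_pos: [0.4867, 0.2685, 0.0896]
orientation: [[0.122, 0.993, 0.004], [0.993, -0.122, 0.003], [0.004, 0.004, -1.0]]
force: [-0.3, 1.4, 0.5]
opening: 0.0
grasp_force: 0.0
```

>>> play_rows(increments="0 0 0 0.015 -0.005 0 0; 0 0 0 0.015 -0.005 0.03 0; 0 0 0 0.015 -0.005 0.055 0; 0 0 0 0.015 -0.005 0.064 0; 0 0 0 0.015 -0.005 0.064 0")

```text
clock: 8.15
ee_pos: [0.4823, 0.2833, 0.0221]
orientation: [[0.118, 0.993, -0.002], [0.993, -0.118, -0.001], [-0.001, -0.002, -1.0]]
force: [0.7, -0.3, -0.3]
opening: -0.0003
grasp_force: 0.0
```

```bash
python3 go.py .5574 .2251 .022 1.451; python3 -c "
from h import *
a=robot.get_image('side')[240:360,220:400];cv2.imwrite('pics/s4.png',cv2.resize(a,None,fx=4,fy=4,interpolation=2))"
```

```text
t 8.15 pos [0.4823 0.2833 0.0221] yaw 1.4527 q7 -67.0 F [ 0.7 -0.3 -0.3] 
  rot [-0.02  0.01  0.02] shift [-0.0489  0.0815 -0.0001]
```

View pics/s4.png

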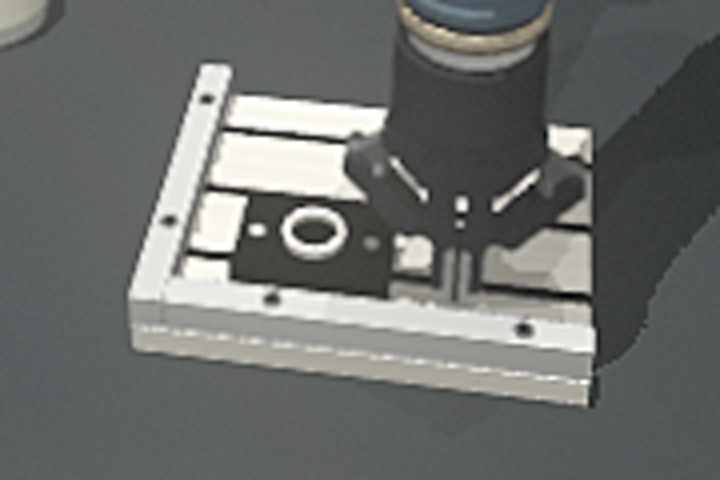

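The crop shows the shut fingers at (455,270) behind the nest's -x face at (390,255), and the nest still against the side fence. I shift 3 mm off the fence and push toward the end fence.

>>> play_rows(increments="0 0 0 -0.003 0.008 0 0; 0 0 0 -0.003 0.017 0 0; 0 0 0 -0.003 0.026 0 0; 0 0 0 -0.003 0.035 0 0; 0 0 0 -0.003 0.042 0 0")

```text
clock: 8.7
ee_pos: [0.5247, 0.2757, 0.0237]
orientation: [[0.118, 0.993, -0.0], [0.993, -0.118, 0.0], [0.0, -0.0, -1.0]]
force: [-3.4, -0.1, 3.2]
opening: 0.0004
grasp_force: 2.0
```

>>> play_rows(increments="0 0 0 0 0.002 0 0; 0 0 0 0 0.004 0 0; 0 0 0 0 0.006 0 0; 0 0 0 0 0.008 0 0; 0 0 0 0 0.008 0 0")

```text
clock: 9.2
ee_pos: [0.5325, 0.2747, 0.0233]
orientation: [[0.118, 0.993, 0.001], [0.993, -0.118, 0.0], [0.0, 0.001, -1.0]]
force: [-2.1, -0.2, 1.6]
opening: -0.0001
grasp_force: 1.2
```

>>> play_rows(increments="0 0 0 0 0.002 0 0; 0 0 0 0 0.004 0 0; 0 0 0 0 0.006 0 0; 0 0 0 0 0.007 0 0; 0 0 0 0 0.007 0 0")

```text
clock: 9.7
ee_pos: [0.5345, 0.2743, 0.0233]
orientation: [[0.116, 0.993, -0.007], [0.993, -0.116, -0.002], [-0.003, -0.007, -1.0]]
force: [-12.9, -0.3, 10.1]
opening: 0.0001
grasp_force: 6.8
```

>>> play_rows(increments="0 0 0 0 -0.02 0 0; 0 0 0 -0.02 -0.02 -0.04 0.2; 0 0 0 -0.06 0.005 -0.06 0.5; 0 0 0 -0.075 0.04 -0.06 0.5; 0 0 0 -0.075 0.052 -0.055 0.5")

```text
clock: 10.2
ee_pos: [0.5879, 0.1873, 0.0796]
orientation: [[0.127, 0.992, 0.007], [0.992, -0.127, -0.002], [-0.001, 0.007, -1.0]]
force: [-0.3, 0.2, -0.5]
opening: 0.0429
grasp_force: 0.0
```

>>> play_rows(increments="0 0 0 0 0 0.03 0.5; 0 0 0 0 0 0.05 0.5; 0 0 0 0 0 0.056 0.5; 0 0 0 0.01 0 0.056 0.5; 0 0 0 0.02 0 0.056 0.5")

```text
clock: 10.7
ee_pos: [0.585, 0.2144, 0.0231]
orientation: [[0.118, 0.993, 0.002], [0.993, -0.118, 0.001], [0.001, 0.002, -1.0]]
force: [-0.6, 0.8, 0.7]
opening: 0.0426
grasp_force: 0.0
```

```bash
python3 go.py .5574 .2251 .022 1.451; python3 -c "
from h import *
a=robot.get_image('side')[240:360,220:400];cv2.imwrite('pics/s5.png',cv2.resize(a,None,fx=4,fy=4,interpolation=2))"
```

```text
t 10.7 pos [0.585  0.2144 0.0231] yaw 1.4527 q7 -54.7 F [-0.6  0.8  0.7] 
  rot [ 0.01 -0.01  0.02] shift [ 0.0074 -0.0287  0.0011]
```

View pics/s5.png

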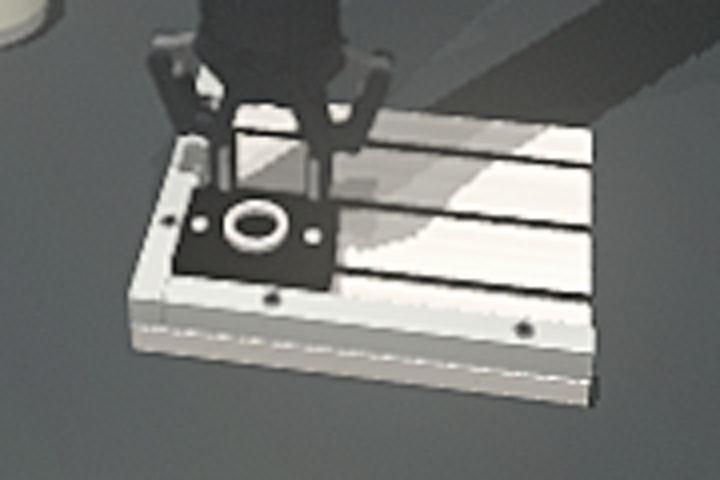

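The nest now sits in the corner, touching the end fence at (175,265) and the side fence at (250,285). I give it a confirming nudge on the side face.

>>> play_rows(increments="0 0 0 0.006 0 0 0.5; 0 0 0 0.012 0 0 0.5; 0 0 0 0.016 0 0 0.5; 0 0 0 0.019 0 0 0.5; 0 0 0 0.021 0 0 0.5")

```text
clock: 11.25
ee_pos: [0.5863, 0.2309, 0.0223]
orientation: [[0.118, 0.993, -0.002], [0.993, -0.118, -0.006], [-0.006, -0.001, -1.0]]
force: [-3.0, -9.0, 6.9]
opening: 0.0429
grasp_force: 4.3
```

>>> play_rows(increments="0 0 0 0 0 0 0.5; 0 0 0 -0.01 0 0 0.5; 0 0 0 -0.03 0 -0.01 0.5; 0 0 0 -0.04 0 -0.05 0.5; 0 0 0 -0.05 0 -0.1 0.5")

```text
clock: 11.75
ee_pos: [0.5794, 0.1826, 0.1203]
orientation: [[0.119, 0.993, -0.005], [0.993, -0.119, -0.001], [-0.002, -0.004, -1.0]]
force: [0.6, 0.2, 0.3]
opening: 0.0427
grasp_force: 0.0
```

```bash
python3 go.py .476 -.20 .3 0.02; sed -i 's/^r0={}/import sys/; s/\["scene"\],\["side"\]/["scene"],["side"]/' m.py; python3 m.py | grep -E "pallet|nest|pan"
```

```text
t 11.75 pos [0.5794 0.1826 0.1203] yaw 1.4517 q7 -47.9 F [0.6 0.2 0.3] 
  rot [-0.02  0.04 13.67] shift [-0.3924 -0.058  -0.1788]
pallet ['scene', 'side'] [ 0.6053 -0.3414  0.3043] 0.871
pallet ['scene'] [ 0.6053 -0.3414  0.3043] 0.741
pallet ['side'] [ 0.657  -0.3921 -0.25  ] 1.0
nest ['scene', 'side'] [ 0.591   0.2731 -0.1025] 0.219
nest ['scene'] [ 0.5903  0.2739 -0.1401] 0.187
nest ['side'] [ 0.5905  0.2581 -0.0794] 0.228
pan ['scene', 'side'] [ 0.5924 -0.203   0.028 ] 0.478
pan ['scene'] [ 0.5922 -0.2024  0.0404] 0.173
pan ['side'] [ 0.5822 -0.2179 -0.1018] 0.774Traceback (most recent call last):
  File "m.py", line 11, in <module>
    m=ms[g][0];ys,xs=np.nonzero(m);g0=ray(g,[[xs.mean(),ys.mean()]],z+.01,C[g])[0]
      ~~^^^
KeyError: 'side'
```

The contact point matched the earlier one, so the nest is flush on both fences. On to the pan.

>>> play_rows(increments="0 0 1 -0.02 -0.004 -0.045 0.8; 0 0 2.3 -0.055 -0.012 -0.08 1; 0 0 3.7 -0.1 -0.02 -0.11 1; 0 0 5 -0.145 -0.026 -0.13 1; 0 0 6.4 -0.19 -0.03 -0.15 1")

```text
clock: 12.95
ee_pos: [0.5286, 0.0016, 0.2711]
orientation: [[0.712, 0.702, 0.001], [0.702, -0.712, -0.0], [0.001, 0.001, -1.0]]
force: [1.3, -0.3, -0.1]
opening: 0.0851
grasp_force: 0.0
```

```bash
python3 go.py .46 -.203 .3 0.035
```

```text
t 12.95 pos [0.5286 0.0016 0.2711] yaw 0.7778 q7 -57.6 F [ 1.3 -0.3 -0.1] 
  rot [ 0.01 -0.01  7.09] shift [-0.1924  0.0976 -0.0289]
```

>>> play_rows(increments="0 0 1.4 -0.04 0.02 -0.01 1; 0 0 2.8 -0.085 0.042 -0.015 1; 0 0 4.2 -0.13 0.065 -0.02 1; 0 0 5.6 -0.17 0.085 -0.025 1; 0 0 7 -0.19 0.096 -0.028 1")

```text
clock: 13.45
ee_pos: [0.4603, -0.2039, 0.2983]
orientation: [[0.999, 0.037, -0.0], [0.037, -0.999, -0.002], [-0.0, 0.002, -1.0]]
force: [1.0, 0.6, 0.2]
opening: 0.0854
grasp_force: 0.0
```

>>> play_rows(increments="0 0 0 0 0 0 1; 0 0 0 0 0 0 1; 0 0 0 0 0 0 1")

```text
clock: 13.75
ee_pos: [0.4628, -0.1975, 0.2977]
orientation: [[0.999, 0.054, -0.0], [0.054, -0.999, 0.001], [0.0, -0.001, -1.0]]
force: [-0.1, 0.4, -0.3]
opening: 0.0852
grasp_force: 0.0
```

```bash
python3 go.py .4776 -.2066 .1 0.035
cat > wp.py <<'E'
import sys
from fit import *
im=robot.get_image("wrist"); C=cam("wrist"); cv2.imwrite(f"pics/{sys.argv[1]}.png",im)
for q in("pan","ball"):
    for m in robot.masks_of(q,"wrist")[:2]:
        ys,xs=np.nonzero(m["region"]);print(q,round(m["p"],2),np.round(m["bbox"],1),xs.mean(),ys.mean(),len(xs))
        if q=="pan" and m["p"]>.4:
            r=fit(q,{"wrist":(m["region"],C)},[.5925,-.2027,.035],0);print("  fit",np.round(r.x,4),round(r.fun,3))
        if q=="ball":print("  at",ray("wrist",[[(m["bbox"][0]+m["bbox"][2])/2,(m["bbox"][1]+m["bbox"][3])/2]],.0244,C))
E
python3 wp.py w2
```

```text
t 13.75 pos [ 0.4628 -0.1975  0.2977] yaw 0.0536 q7 -71.5 F [-0.1  0.4 -0.3] 
  rot [-0.01  0.    0.18] shift [0.0143 0.01   0.1977]
pan 0.6 [245.7   0.  347.9 228.6] 294.4720930232558 79.85439838220425 9890
  fit [ 0.5876 -0.2064  0.0329] 0.119
ball 0.92 [174.5 126.  200.4 164.1] 189.23979591836735 143.91836734693877 784
  at [[ 0.4959409  -0.07011347  0.0244    ]]
ball 0.86 [181.6  41.9 219.9  79.3] 198.64393179538615 59.505516549648945 997
  at [[ 0.60111391 -0.08817888  0.0244    ]]
```

View pics/w2.png

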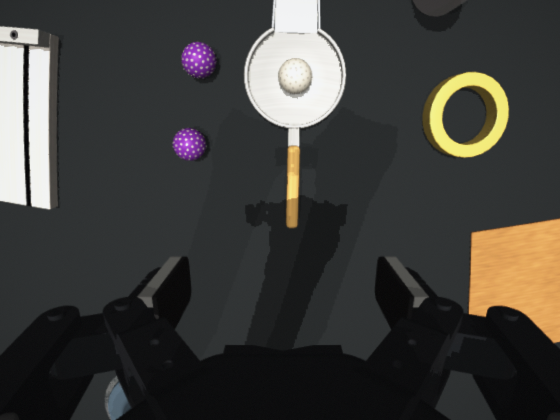

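The wrist picture shows the pan at (295,78), the white ball in its middle at (295,76) and the handle from (294,147) to (292,227). The purple balls are to the left at (199,60) and (190,144), and the tape is at (466,115). I go lower and measure the handle by its colour.

>>> play_rows(increments="0 0 0.1 0.004 0.003 0.04 1; 0 0 0.18 0.008 0.006 0.08 1; 0 0 0.18 0.012 0.009 0.12 1; 0 0 0.18 0.012 0.009 0.15 1; 0 0 0.18 0.012 0.009 0.17 1")

```text
clock: 14.4
ee_pos: [0.4738, -0.2065, 0.1253]
orientation: [[0.999, 0.033, -0.003], [0.033, -0.999, 0.002], [-0.003, -0.002, -1.0]]
force: [-0.0, -0.4, -0.2]
opening: 0.0855
grasp_force: 0.0
```

>>> play_rows(increments="0 0 0 0 0 0 1; 0 0 0 0 0 0 1; 0 0 0 0 0 0 1")

```text
clock: 14.7
ee_pos: [0.4759, -0.2078, 0.1293]
orientation: [[1.0, 0.031, 0.003], [0.031, -1.0, -0.001], [0.003, 0.001, -1.0]]
force: [1.2, 0.3, 1.1]
opening: 0.0855
grasp_force: 0.0
```

```bash
cat > hd.py <<'E'
from fit import *
im=robot.get_image("wrist");C=cam("wrist");cv2.imwrite("pics/h.png",im)
hsv=cv2.cvtColor(im,cv2.COLOR_BGR2HSV);m=cv2.inRange(hsv,(8,90,90),(22,255,255))
m[:,:200]=0;m[:,380:]=0
n,l,st,ce=cv2.connectedComponentsWithStats(m);k=1+st[1:,4].argmax();print(st[k],ce[k])
ys,xs=np.nonzero(l==k)
rows=np.unique(ys)[3:-3:4];mid=[( (xs[ys==r].min()+xs[ys==r].max())/2,r) for r in rows];wd=[np.ptp(xs[ys==r])+1 for r in rows]
W=ray("wrist",mid,.042,C);p=np.polyfit(W[:,0],W[:,1],1)
print("line yaw",p[0],"y at x=.4776",np.polyval(p,.4776),"res",np.abs(np.polyval(p,W[:,0])-W[:,1]).max(),"x range",W[0,0],W[-1,0],"w",wd[::5])
L=[q for q in robot.masks_of("ball","wrist")]
for q in L[:3]:
    b=q["bbox"];print("ball",round(q["p"],2),b,ray("wrist",[[(b[0]+b[2])/2,(b[1]+b[3])/2]],.0244,C))
E
python3 go.py .4776 -.2066 .012 0.035; python3 hd.py
```

```text
t 14.7 pos [ 0.4759 -0.2078  0.1293] yaw 0.0312 q7 -77.0 F [1.2 0.3 1.1] 
  rot [ 0.01 -0.03 -0.04] shift [ 0.0014 -0.0013  0.1173]
[ 275  177   21  129 2461] [285.06257619 239.59284844]
line yaw 0.035322529916563025 y at x=.4776 -0.20982008373779668 res 0.00035032358134609587 x range 0.5022937939470059 0.4014040404397681 w [np.int64(19), np.int64(21), np.int64(19), np.int64(19), np.int64(19), np.int64(19), np.int64(18)]
ball 0.89 [89.3, 150.7, 143.0, 203.8] [[ 0.49794961 -0.07162213  0.0244    ]]
ball 0.85 [91.3, 8.4, 152.2, 70.9] [[ 0.60209206 -0.08468     0.0244    ]]
ball 0.84 [259.3, 33.6, 316.1, 89.5] [[ 0.58796913 -0.20854375  0.0244    ]]
```

>>> play_rows(increments="0 0 -0.04 0 0.001 0.03 1; 0 0 -0.04 0 0.001 0.06 1; 0 0 -0.04 0 0.001 0.085 1; 0 0 -0.04 0 0.001 0.105 0.7; 0 0 -0.04 0 0.001 0.116 0.45")

```text
clock: 15.3
ee_pos: [0.4746, -0.2088, 0.0112]
orientation: [[0.999, 0.035, -0.0], [0.035, -0.999, 0.0], [-0.0, -0.0, -1.0]]
force: [-0.4, 0.0, 0.2]
opening: 0.0592
grasp_force: 0.0
```

>>> play_rows(increments="0 0 0 0 0 0 0.4; 0 0 0 0 0 0 0.35; 0 0 0 0 0 0 0.33; 0 0 0 0 0 0 0.33")

```text
clock: 15.7
ee_pos: [0.4755, -0.2091, 0.0129]
orientation: [[0.999, 0.035, 0.002], [0.035, -0.999, -0.001], [0.002, 0.001, -1.0]]
force: [0.5, -0.6, -0.1]
opening: 0.0281
grasp_force: 0.0
```

```bash
python3 go.py .4776 -.2085 .012 0.035; python3 hd.py; python3 -c "
import cv2
cv2.imwrite('pics/h2.png',cv2.resize(cv2.imread('pics/h.png')[180:420,160:410],None,fx=2.5,fy=2.5,interpolation=2))"
```

```text
t 15.7 pos [ 0.4755 -0.2091  0.0129] yaw 0.0346 q7 -81.2 F [ 0.5 -0.6 -0.1] 
  rot [ 0.01 -0.02 -0.  ] shift [ 0.0021 -0.0006  0.0009]
[ 265  221   39  129 4466] [284.5351545  284.07165249]
line yaw 0.03637172621232219 y at x=.4776 -0.20984582360802972 res 0.0002092332966486532 x range 0.5053218333695566 0.45066494696396286 w [np.int64(28), np.int64(39), np.int64(36), np.int64(35), np.int64(35), np.int64(34), np.int64(34)]
ball 0.88 [0.7, 1.7, 50.1, 30.4] [[ 0.58375963 -0.10153545  0.0244    ]]
ball 0.84 [1.5, 172.6, 46.7, 262.7] [[ 0.49827823 -0.08848179  0.0244    ]]
ball 0.75 [230.2, 2.5, 340.2, 59.1] [[ 0.57733376 -0.20673398  0.0244    ]]
```

View pics/h2.png

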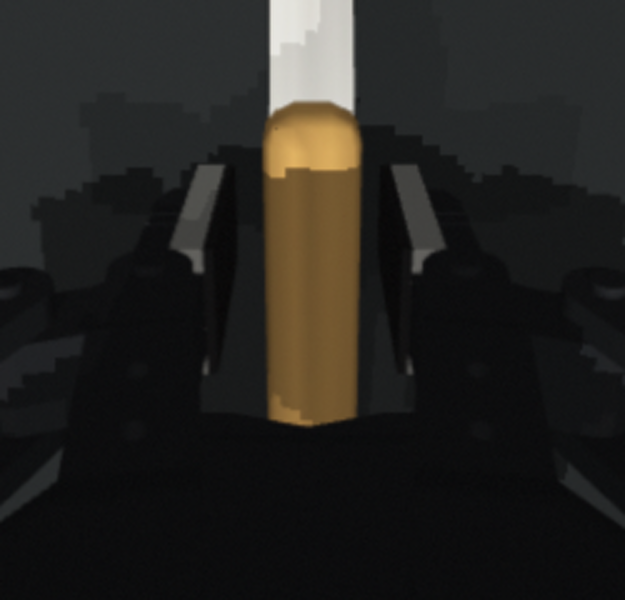

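The last crop shows the handle (264–360) between the pads (inner edges about 235 and 380), so it sits 0.7 mm to the right of their middle. I correct that and close gently.

>>> play_rows(increments="0 0 0 0 0.0007 0 0.3; 0 0 0 0 0.0007 0 0.27; 0 0 0 0 0.0007 0 0.24; 0 0 0 0 0.0007 0 0.22; 0 0 0 0 0.0007 0 0.2", squeeze=20)

```text
clock: 16.3
ee_pos: [0.4747, -0.2095, 0.0118]
orientation: [[0.999, 0.035, -0.0], [0.035, -0.999, -0.0], [-0.0, 0.0, -1.0]]
force: [-0.1, 1.4, 0.3]
opening: 0.017
grasp_force: 0.0
```

>>> play_rows(increments="0 0 0 0 0 0 0.19; 0 0 0 0 0 0 0.18; 0 0 0 0 0 0 0.17; 0 0 0 0 0 0 0.15; 0 0 0 0 0 0 0.1")

```text
clock: 16.8
ee_pos: [0.4747, -0.2096, 0.0119]
orientation: [[0.999, 0.035, 0.0], [0.035, -0.999, -0.0], [0.0, 0.0, -1.0]]
force: [-0.6, -0.5, 0.4]
opening: 0.0153
grasp_force: 20.4
```

>>> play_rows(increments="0 0 0 0 0 0 0; 0 0 0 0 0 0 0; 0 0 0 0 0 0 0", squeeze=50)

```text
clock: 17.1
ee_pos: [0.4747, -0.2095, 0.0119]
orientation: [[0.999, 0.035, -0.0], [0.035, -0.999, -0.0], [-0.0, 0.0, -1.0]]
force: [-0.6, 0.5, 1.1]
opening: 0.0149
grasp_force: 54.0
```

>>> play_rows(increments="0 0 0 0 0 0 0; 0 0 0 0 0 0 0; 0 0 0 0 0 0 0", squeeze=100)

```text
clock: 17.4
ee_pos: [0.4747, -0.2095, 0.0119]
orientation: [[0.999, 0.035, -0.0], [0.035, -0.999, -0.0], [-0.0, 0.0, -1.0]]
force: [-1.5, 0.8, 1.8]
opening: 0.0146
grasp_force: 98.3
```

```bash
python3 go.py .4776 -.2085 .012 0.035
cat > bl.py <<'E'
from fit import *
for n in("scene",):
    robot.get_image(n);C=cam(n)
    for q in("ball","pan"):
        for m in robot.masks_of(q,n)[:3]:
            b=np.array(m["bbox"]);ys,xs=np.nonzero(m["region"]);print(n,q,round(m["p"],2),b,"mid",(b[0]+b[2])/2,(b[1]+b[3])/2,"cent",round(xs.mean(),1),round(ys.mean(),1))
E
python3 bl.py
```

```text
t 17.4 pos [ 0.4747 -0.2095  0.0119] yaw 0.0347 q7 -81.2 F [-1.5  0.8  1.8] 
  rot [ 0.  0. -0.] shift [ 0.003  -0.0009 -0.0001]
scene ball 0.62 [259.6 168.2 275.9 187. ] mid 267.75 177.6 cent 268.9 176.7
scene ball 0.56 [213.7 200.9 230.3 218.3] mid 222.0 209.60000000000002 cent 220.3 210.1
scene ball 0.48 [263.9 199.5 281.9 214.4] mid 272.9 206.95 cent 271.9 207.8
scene pan 0.61 [194.5 166.3 249.5 249.1] mid 222.0 207.7 cent 220.5 214.0
```

>>> play_rows(increments="0 0 0 0 0 -0.001 0; 0 0 0 0 0 -0.003 0; 0 0 0 0 0 -0.006 0; 0 0 0 0 0 -0.01 0; 0 0 0 0 0 -0.015 0")

```text
clock: 18.05
ee_pos: [0.4745, -0.2093, 0.027]
orientation: [[0.999, 0.035, -0.001], [0.035, -0.999, 0.0], [-0.0, -0.0, -1.0]]
force: [0.0, -0.4, -1.2]
opening: 0.0143
grasp_force: 98.1
```

>>> play_rows(increments="0 0 0 0 0 -0.006 0; 0 0 0 0 0 -0.013 0; 0 0 0 0 0 -0.02 0; 0 0 0 0 0 -0.027 0; 0 0 0 0 0 -0.034 0")

```text
clock: 18.55
ee_pos: [0.4748, -0.2095, 0.0616]
orientation: [[0.999, 0.035, 0.0], [0.035, -0.999, -0.0], [0.0, 0.0, -1.0]]
force: [0.2, -0.3, -2.9]
opening: 0.0145
grasp_force: 98.0
```

>>> play_rows(increments="0 0 0 0 0 -0.007 0; 0 0 0 0 0 -0.013 0; 0 0 0 0 0 -0.018 0; 0 0 0 0 0 -0.022 0; 0 0 0 0 0 -0.024 0")

```text
clock: 19.05
ee_pos: [0.4749, -0.2095, 0.0852]
orientation: [[0.999, 0.035, 0.0], [0.035, -0.999, -0.0], [0.0, 0.0, -1.0]]
force: [0.9, 0.7, -2.8]
opening: 0.0147
grasp_force: 98.0
```

```bash
cat > chk.py <<'E'
import sys
from fit import *
s=robot.sense();O=np.array(s["orientation"]);print(round(s["clock"],2),np.round(s["ee_pos"],4),"tilt",np.round(O[:2,2],4),"op",s["opening"],"gf",s["grasp_force"],"q7",s["q"][6])
C=cam("wrist");robot.get_image("wrist");bz=s["ee_pos"][2]-.012+.0244
for m in robot.masks_of("ball","wrist")[:3]:
    b=m["bbox"];X=ray("wrist",[[(b[0]+b[2])/2,(b[1]+b[3])/2]],bz,C)[0];print("ball",round(m["p"],2),np.round(b),"tool frame",np.round(O.T@(X-s["ee_pos"]),4)[:2])
if "side" in sys.argv: 
  for n in("scene","side"):
    im=robot.get_image(n);C=cam(n)
    for m in robot.masks_of("pan",n)[:1]:
        mm=m["region"];z=s["ee_pos"][2]-.012
        r=fit("pan",{n:(mm,C)},[s["ee_pos"][0]+.115*O[0,0],s["ee_pos"][1]+.115*O[1,0],np.arctan2(O[1,0],O[0,0])],z);print(n,"pan",np.round(r.x,4),round(r.fun,3))
E
python3 chk.py side
```

```text
19.05 [ 0.4749 -0.2095  0.0852] tilt [ 0.0004 -0.0002] op 0.014658603380982765 gf 97.95607924461365 q7 -78.27975235574038
ball 0.76 [ 50.   1. 124.  56.] tool frame [ 0.1049 -0.0765]
ball 0.71 [227.   3. 342.  55.] tool frame [0.1025 0.001 ]
ball 0.67 [ 48. 153. 116. 215.] tool frame [ 0.0427 -0.0875]
scene pan [ 0.5946 -0.2034  0.0203] 0.187
side pan [ 0.5876 -0.1978  0.0399] 0.306
```

Lifted, and the ball is still centred. I compute a slow, smooth transfer of the pan centre plus the turn.

```bash
cat > tr.py <<'E'
import numpy as np
p=np.array([.4749,-.2095]);yaw=.0347;g=.116
cup=np.array([.589,.272]);y1=1.4515;y0=yaw
u=lambda a:np.array([np.cos(a),np.sin(a)])
C0=p+g*u(y0);C1=cup-.096*u(y1);T=50
for k in range(0,T,5):
    c,s=u(yaw);O=np.array([[c,s],[s,-c]]);rows=[]
    for i in range(k+1,k+6):
        t=i/T;m=10*t**3-15*t**4+6*t**5;a=y0+m*(y1-y0);P=C0+m*(C1-C0)-g*u(a)
        d=np.round(O.T@(P-p)/.0005)*.0005;rz=np.round(-(a-yaw)*180/np.pi/6,2);rows.append((rz,*d))
    print("; ".join(f"0 0 {r:g} {x:g} {y:g} 0 0" for r,x,y in rows))
    p=p+O@np.array(rows[-1][1:]);yaw-=rows[-1][0]*6*np.pi/180
print(p,yaw,C1)
E
python3 tr.py
```

```text
0 0 -0 0 -0 0 0; 0 0 -0.01 0 -0 0 0; 0 0 -0.03 0 -0.0005 0 0; 0 0 -0.06 0 -0.001 0 0; 0 0 -0.12 0 -0.002 0 0
0 0 -0.07 0 -0.001 0 0; 0 0 -0.18 0 -0.003 0 0; 0 0 -0.31 0 -0.005 0 0; 0 0 -0.47 0.0005 -0.0075 0 0; 0 0 -0.66 0.0005 -0.0105 0 0
0 0 -0.23 0.0005 -0.0035 0 0; 0 0 -0.48 0.0015 -0.008 0 0; 0 0 -0.77 0.002 -0.0125 0 0; 0 0 -1.08 0.0035 -0.0175 0 0; 0 0 -1.43 0.0045 -0.023 0 0
0 0 -0.37 0.0025 -0.0055 0 0; 0 0 -0.76 0.0055 -0.012 0 0; 0 0 -1.18 0.0085 -0.0185 0 0; 0 0 -1.63 0.0125 -0.025 0 0; 0 0 -2.08 0.0165 -0.0325 0 0
0 0 -0.48 0.006 -0.006 0 0; 0 0 -0.97 0.0125 -0.0125 0 0; 0 0 -1.46 0.019 -0.0195 0 0; 0 0 -1.97 0.0265 -0.026 0 0; 0 0 -2.47 0.034 -0.033 0 0
0 0 -0.51 0.0095 -0.0045 0 0; 0 0 -1.02 0.0195 -0.0095 0 0; 0 0 -1.51 0.029 -0.014 0 0; 0 0 -2 0.039 -0.019 0 0; 0 0 -2.47 0.0495 -0.0235 0 0
0 0 -0.46 0.0105 -0.0015 0 0; 0 0 -0.9 0.021 -0.0035 0 0; 0 0 -1.32 0.0315 -0.005 0 0; 0 0 -1.72 0.0415 -0.0065 0 0; 0 0 -2.09 0.051 -0.0085 0 0
0 0 -0.35 0.009 0.001 0 0; 0 0 -0.66 0.0175 0.001 0 0; 0 0 -0.95 0.0255 0.0015 0 0; 0 0 -1.2 0.0325 0.002 0 0; 0 0 -1.43 0.0385 0.0025 0 0
0 0 -0.19 0.0055 0.001 0 0; 0 0 -0.35 0.01 0.002 0 0; 0 0 -0.48 0.0135 0.0025 0 0; 0 0 -0.59 0.0165 0.003 0 0; 0 0 -0.66 0.019 0.0035 0 0
0 0 -0.06 0.0015 0.0005 0 0; 0 0 -0.09 0.0025 0.0005 0 0; 0 0 -0.11 0.003 0.001 0 0; 0 0 -0.12 0.003 0.001 0 0; 0 0 -0.12 0.003 0.001 0 0
[0.56384554 0.0614813 ] 1.4515582867689967 [0.5775747  0.17668231]
```

>>> play_rows(increments="0 0 0 0 0 0 0; 0 0 -0.01 0 0 0 0; 0 0 -0.03 0 -0.0005 0 0; 0 0 -0.06 0 -0.001 0 0; 0 0 -0.12 0 -0.002 0 0")

```text
clock: 19.85
ee_pos: [0.4747, -0.2075, 0.0848]
orientation: [[0.999, 0.048, 0.0], [0.048, -0.999, -0.0], [0.0, 0.0, -1.0]]
force: [-0.2, -0.6, -2.4]
opening: 0.0146
grasp_force: 98.0
```

>>> play_rows(increments="0 0 -0.07 0 -0.001 0 0; 0 0 -0.18 0 -0.003 0 0; 0 0 -0.31 0 -0.005 0 0; 0 0 -0.47 0.0005 -0.0075 0 0; 0 0 -0.66 0.0005 -0.0105 0 0")

```text
clock: 20.35
ee_pos: [0.4748, -0.1968, 0.0849]
orientation: [[0.993, 0.118, 0.0], [0.118, -0.993, -0.0], [0.0, 0.0, -1.0]]
force: [-0.1, 0.3, -2.8]
opening: 0.0148
grasp_force: 98.0
```

>>> play_rows(increments="0 0 -0.23 0.0005 -0.0035 0 0; 0 0 -0.48 0.0015 -0.008 0 0; 0 0 -0.77 0.002 -0.0125 0 0; 0 0 -1.08 0.0035 -0.0175 0 0; 0 0 -1.43 0.0045 -0.023 0 0")

```text
clock: 20.85
ee_pos: [0.4766, -0.1732, 0.0849]
orientation: [[0.964, 0.266, 0.0], [0.266, -0.964, -0.0], [0.0, 0.0, -1.0]]
force: [-0.2, 0.6, -1.8]
opening: 0.0142
grasp_force: 98.0
```

>>> play_rows(increments="0 0 -0.37 0.0025 -0.0055 0 0; 0 0 -0.76 0.0055 -0.012 0 0; 0 0 -1.18 0.0085 -0.0185 0 0; 0 0 -1.63 0.0125 -0.025 0 0; 0 0 -2.08 0.0165 -0.0325 0 0")

```text
clock: 21.35
ee_pos: [0.4841, -0.1373, 0.0849]
orientation: [[0.883, 0.469, 0.0], [0.469, -0.883, -0.0], [0.0, 0.0, -1.0]]
force: [-0.3, -0.4, -3.7]
opening: 0.0147
grasp_force: 97.9
```

>>> play_rows(increments="0 0 -0.48 0.006 -0.006 0 0; 0 0 -0.97 0.0125 -0.0125 0 0; 0 0 -1.46 0.019 -0.0195 0 0; 0 0 -1.97 0.0265 -0.026 0 0; 0 0 -2.47 0.034 -0.033 0 0")

```text
clock: 21.85
ee_pos: [0.4989, -0.0921, 0.0849]
orientation: [[0.734, 0.679, 0.0], [0.679, -0.734, -0.0], [0.0, 0.0, -1.0]]
force: [0.1, 1.0, -1.9]
opening: 0.0144
grasp_force: 98.0
```

>>> play_rows(increments="0 0 -0.51 0.0095 -0.0045 0 0; 0 0 -1.02 0.0195 -0.0095 0 0; 0 0 -1.51 0.029 -0.014 0 0; 0 0 -2 0.039 -0.019 0 0; 0 0 -2.47 0.0495 -0.0235 0 0")

```text
clock: 22.35
ee_pos: [0.5194, -0.0412, 0.0848]
orientation: [[0.536, 0.844, -0.0], [0.844, -0.536, -0.0], [-0.0, -0.0, -1.0]]
force: [-0.1, -0.3, -3.1]
opening: 0.0145
grasp_force: 98.0
```

>>> play_rows(increments="0 0 -0.46 0.0105 -0.0015 0 0; 0 0 -0.9 0.021 -0.0035 0 0; 0 0 -1.32 0.0315 -0.005 0 0; 0 0 -1.72 0.0415 -0.0065 0 0; 0 0 -2.09 0.051 -0.0085 0 0")

```text
clock: 22.85
ee_pos: [0.5399, 0.0061, 0.0848]
orientation: [[0.34, 0.94, 0.0], [0.94, -0.34, -0.0], [-0.0, 0.0, -1.0]]
force: [-0.1, -0.5, -1.9]
opening: 0.0146
grasp_force: 98.0
```

>>> play_rows(increments="0 0 -0.35 0.009 0.001 0 0; 0 0 -0.66 0.0175 0.001 0 0; 0 0 -0.95 0.0255 0.0015 0 0; 0 0 -1.2 0.0325 0.002 0 0; 0 0 -1.43 0.0385 0.0025 0 0")

```text
clock: 23.35
ee_pos: [0.5553, 0.0413, 0.0848]
orientation: [[0.197, 0.98, 0.0], [0.98, -0.197, -0.0], [-0.0, 0.0, -1.0]]
force: [0.6, -0.2, -1.8]
opening: 0.0149
grasp_force: 97.9
```

>>> play_rows(increments="0 0 -0.19 0.0055 0.001 0 0; 0 0 -0.35 0.01 0.002 0 0; 0 0 -0.48 0.0135 0.0025 0 0; 0 0 -0.59 0.0165 0.003 0 0; 0 0 -0.66 0.019 0.0035 0 0")

```text
clock: 23.85
ee_pos: [0.5623, 0.0587, 0.0848]
orientation: [[0.131, 0.991, -0.0], [0.991, -0.131, -0.0], [-0.0, -0.0, -1.0]]
force: [0.1, 0.5, -3.5]
opening: 0.0144
grasp_force: 98.0
```

>>> play_rows(increments="0 0 -0.06 0.0015 0.0005 0 0; 0 0 -0.09 0.0025 0.0005 0 0; 0 0 -0.11 0.003 0.001 0 0; 0 0 -0.12 0.003 0.001 0 0; 0 0 -0.12 0.003 0.001 0 0")

```text
clock: 24.35
ee_pos: [0.5637, 0.0614, 0.0848]
orientation: [[0.119, 0.993, -0.0], [0.993, -0.119, -0.0], [-0.0, -0.0, -1.0]]
force: [0.7, -0.2, -1.4]
opening: 0.0141
grasp_force: 98.0
```

```bash
cat > fin.py <<'E'
from fit import *
s=robot.sense();O=np.array(s["orientation"])
for n in("scene","side"):
    cv2.imwrite(f"pics/f_{n}.png",robot.get_image(n));C=cam(n)
    for q,z,x0 in(("nest",.018,[.589,.272,-.12]),("pan",.073,[.5776,.1767,1.4515])):
        for m in robot.masks_of(q,n)[:2]:
            r=fit(q,{n:(m["region"],C)},x0,z);print(n,q,round(m["p"],2),np.round(m["bbox"]),np.round(r.x,4),round(r.fun,3))
    for m in robot.masks_of("ball",n)[:3]:
        b=m["bbox"];print(n,"ball",round(m["p"],2),np.round(b),ray(n,[[(b[0]+b[2])/2,(b[1]+b[3])/2]],.0974,C)[0])
E
python3 chk.py; python3 fin.py
```

```text
24.35 [0.5637 0.0614 0.0848] tilt [-0.     -0.0002] op 0.014113273036563415 gf 97.95946955680847 q7 -39.81449613276075
ball 0.68 [233.   2. 344.  49.] tool frame [0.1033 0.0025]
scene nest 0.86 [397. 165. 428. 193.] [ 0.5904  0.2743 -0.2126] 0.437
scene nest 0.23 [293. 152. 416. 186.] [0.534  0.1814 0.4083] 0.67
scene pan 0.88 [294. 149. 417. 188.] [0.5827 0.174  1.4509] 0.266
scene pan 0.73 [400. 166. 434. 193.] [ 0.63    0.2365 -0.5753] 0.769
scene ball 0.67 [371. 154. 384. 172.] [0.5823682  0.17662957 0.0974    ]
scene ball 0.65 [264. 168. 280. 186.] [ 0.57709708 -0.07634052  0.0974    ]
scene ball 0.55 [267. 199. 281. 217.] [ 0.67368    -0.09044157  0.0974    ]
side nest 0.75 [263. 288. 304. 314.] [ 0.59    0.2589 -0.0645] 0.23
side nest 0.72 [252. 267. 370. 344.] [0.4646 0.3205 0.1122] 0.753
side pan 0.9 [265. 209. 318. 289.] [0.5786 0.1809 1.4541] 0.209
side pan 0.4 [261. 288. 307. 313.] [0.5822 0.3001 1.1241] 0.704
side ball 0.57 [315. 217. 326. 232.] [0.50922747 0.05956689 0.0974    ]
side ball 0.48 [278. 216. 289. 225.] [0.60382611 0.04655605 0.0974    ]
```

>>> play_rows(increments="0 0 0 0 0 0 0; 0 0 0 0 0 0 0; 0 0 0 0 0 0 0; 0 0 0 0 0 0 0; 0 0 0 0 0 0 0")

```text
clock: 25.35
ee_pos: [0.5637, 0.0615, 0.0848]
orientation: [[0.119, 0.993, 0.0], [0.993, -0.119, -0.0], [-0.0, 0.0, -1.0]]
force: [-0.5, 0.0, -1.8]
opening: 0.0146
grasp_force: 98.0
```

Run:
```python
from h import *
for i in range(4):
    robot.get_image("wrist")
    for m in robot.masks_of("ball","wrist")[:1]:print("w",np.round(m["bbox"],1))
    robot.get_image("scene")
    for m in robot.masks_of("ball","scene")[:2]:
        b=m["bbox"]
        if b[0]>330:print("s",np.round(b,1),ray("scene",[[(b[0]+b[2])/2,(b[1]+b[3])/2]],.0974)[0])
print(robot.sense()["clock"],proj("scene",[[.578,.178,.0974]]))
```

```text
w [230.1   3.3 342.8  49.1]
w [233.1   4.9 343.5  47.7]
s [368.9 155.3 386.2 176.6] [0.59208043 0.17342525 0.0974    ]
w [231.7   2.8 344.   48.9]
s [369.5 154.  385.8 172.9] [0.58394591 0.17656286 0.0974    ]
w [233.9   1.9 342.2  48.7]
s [371.5 153.4 387.7 171.4] [0.5814211  0.18228373 0.0974    ]
26.15 [[377.37694941 161.68892158]]
```

```bash
python3 -c "
from bench import robot
print(robot.finish_job())"
```

```text
the job is handed in; nothing more can be done
None
```

The job is handed in at about 26 s; the judge returned no verdict. By my measurements the nest is flush in the fence corner, and the pan is held still with its lip over the ring and the ball within about 5 mm of the pan's centre. I did not measure the pan's own tilt directly; the gripper is level.

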